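# Gauge the vane wear of a vacuum pump

### The job

Check the vane wear of the small vacuum pump: take the orange-handled gauge rod from its cradle and slide it down the pump's slanting inspection tube, feeling gently, until its tip stands firmly on the carbon vane inside and the tube's mouth has pushed the brass collar up the rod, but do not shove the vane back. Then draw the rod out and finish while still holding it by the handle, level and still, lifted clear of the pump and a good 15 cm above the desk so that the scale can be read at the collar; it is not put down. Keep the fingers off the collar and leave the cup and the dropper bottle as they stand.

Things in the scene. Friction and masses are not known exactly. Their poses are not given: they have to be found in the camera images.
- gauge_grip (a point): Centre of the gauge's orange handle, to grasp: flat-sided, 16 x 16 mm, 60 mm long. x runs along the rod to its tip. Gauge 202 mm long, 0.1 kg. Behind the handle an 8 mm neck and a 14 mm end knob, ahead of it a steel rod 8 mm in diameter with scale lines. At the start it lies level 48 mm above the desk, neck and rod in the cradle's two V notches, the handle free between them
- gauge_tip (a point): Tip of the gauge rod, 148 mm ahead of the handle's centre, on the rod's axis; same axes as the handle. The last 8 mm taper from 8 to 5 mm in diameter
- collar (a joint): Where the brass collar (knurled ring 26 mm in diameter, 12 mm long) stands on the gauge rod, in m: 0 when its tip-side face is 30 mm from the rod's tip, growing towards the handle. It starts between 0 and 0.010, slides only when pushed with about 1.6 N and stays where it is left
- tube_mouth (a point): Centre of the mouth of the pump's red-banded inspection tube, 152 mm above the desk; z points outward along the bore (40 degrees above level, to about -y): the rod goes in along -z. Bore 13 mm, flaring to 19 mm at the mouth (27 mm outside). The vane's edge lies across the bore 66 to 86 mm below the mouth (unknown, to be felt); it carries a push of up to 20 N and slides back under more
- pump: Small oil-free vacuum pump, fixed: aluminium chamber with the inspection tube, blue motor behind. Origin on the desk under the chamber's middle, x along the motor. It covers x -55 to 180 mm, y -60 to 60 mm (tube to y -100, brass silencer to +100) and is 150 mm high (filter bowl at y +28: 182 mm)
- cradle: White cradle of the gauge, fixed: base 216 x 52 x 8 mm, two V-notched posts 8 mm thick, 57 mm high. Origin on the desk below the handle's centre as it lies at the start, x along the gauge towards its tip; posts at x -39 and +130 mm
- specimen_cup: Clear specimen cup, 67 mm wide, 68 mm high, standing loose behind the pump; origin under its centre. To be left alone
- dropper_eosin: Amber dropper bottle, 34 mm wide, 102 mm high, standing loose behind the pump at the left; origin under its centre. To be left alone
- microscope: Large white microscope, fixed at the middle of the desk, an obstacle 430 mm high. Origin on the desk under its middle; its parts lie within 155 mm of there, nearest the robot at world x 0.53 m, between y -0.20 and 0.03 m, so passing over from side to side needs to stay nearer to the robot than that

How it is judged (in metres and radians):
On the way:
1. the gauge stands in the inspection tube with its tip on the vane and the collar on the tube's mouth (contact force between vane_c0 and gauge above 1 N and z of collar_face in the frame of tube_mouth between -0.003 and 0.003 m and z of gauge_tip in the frame of tube_mouth below -0.06 m and angle between the x axis of gauge_tip and the z axis of tube_mouth, either way round below 0.14 rad), for 0.1 s.
At the end, for the whole second after the job is handed in: the gauge is held in the fingers, its rod level within 8 degrees, handle and tip at least 120 mm above the desk, the tip at least 50 mm from the tube's mouth, touching neither pump nor cradle, still, and the collar still shows the depth of the vane to within 3 to 8 mm (angle between gauge_grip's own x axis and vertical between 1.43 and 1.71 rad and height (world z) of each of gauge_grip, gauge_tip above 0.12 m and distance between gauge_tip and tube_mouth above 0.05 m and ((z of vane_c0 in the frame of tube_mouth between -0.086 and -0.079 m and value of joint collar between 0.033 and 0.044 m) or (z of vane_c0 in the frame of tube_mouth between -0.091 and -0.086 m and value of joint collar between 0.038 and 0.049 m) or (z of vane_c0 in the frame of tube_mouth between -0.096 and -0.091 m and value of joint collar between 0.043 and 0.054 m) or (z of vane_c0 in the frame of tube_mouth between -0.104 and -0.096 m and value of joint collar between 0.048 and 0.059 m)) and contact force between the fingers and gauge above 1 N and contact force between gauge and pump below 0.05 N and contact force between gauge and cradle below 0.05 N and linear speed of gauge below 0.02 m/s and angular speed of gauge below 0.15 rad/s); the arm keeps its last pose, push and grip.
It fails at once if the vane is shoved back by more than 2 mm (distance of vane_c0 from where it was at the start of the episode above 0.002 m).
It fails at once if the fingers touch the collar (contact force between the fingers and collar_c0 above 0.5 N).
It fails at once if the specimen cup is pushed or knocked over (distance of specimen_cup from where it was at the start of the episode above 0.02 m).
It fails at once if the dropper bottle is pushed or knocked over (distance of dropper_eosin from where it was at the start of the episode above 0.02 m).
It also fails if it takes over 58 s, if anything falls off the work surface, if the arm or the gripper's body presses on something with over 40 N, if the wrist force passes 120 N, or if a joint passes its speed limit or range.

### The arm

A 7-joint arm with a two-finger parallel gripper is mounted at the origin on a cart in front of the work surface, level with it; the furniture and walls round the work are solid. World frame = base frame: x ahead of the robot, y to its left, z up, the work surface at z = 0. Lengths are in m, angles in degrees, forces in N, time in s.
With the tool pointing down it reaches from about 0.425 to 0.95 m from the base axis. Payload 16.7 kg.
Tool frame: the origin (TCP) lies at the very end of the fingers, on their centre line; the grasp point (between the pads) lies 19 mm behind it; z points along the fingers, y is the line along which they close (so a half turn about z gives the same grasp; the last joint's range is limited). The gripper opens to 94 mm and grips with 3 to 60 N. Pads are 16 mm wide; open, the fingers measure 119 mm over their backs; the gripper's body (75 mm by 177 mm) begins 78 mm behind the grasp point.
Start: joints at [-79.154, 24.414, 4.234, 92.017, -1.954, 63.644, -3.845], TCP at [0.224, 0.637, 0.205] pointing down, gripper open.
Joint ranges: [-163.25, 163.25], [-28.42, 122.38], [-70.27, 78.77], [12.13, 141.07], [-58.53, 238.53], [9.26, 117.41], [-156.51, 156.51]. Speed limits (degrees/s): [108.29, 108.29, 136.94, 136.94, 172.46, 172.46, 172.46].

### API

Orientations are given as [roll, pitch, yaw] about the fixed x, y, z axes, in that order (R = Rz(yaw) Ry(pitch) Rx(roll)).
In Python, from plant import sense, read_camera, ticket gives the robot as it stands.
- The arm moves only by the shell command python3 -m jog 'ROWS' [FORCE]. ROWS is JSON, a list of rows, each an object of numbers: "x", "y", "z": the shift along the world's x, y, z normalised to -1 to 1, where 1 is 6 cm; "rx", "ry", "rz": the turn, a rotation vector about the world's x, y, z normalised to -1 to 1, where 1 is 10 degrees; "grip": the gripper command: -1 is shut, 1 is fully open, values between are in proportion. A call has 1 to 8 rows; each row shifts and turns the commanded pose from where the row before left it; what a row does not reach is not made up. A row lasts 1/8 s, in which the tool goes at most 62.5 mm and 10.7 degrees, less where a joint would pass 70% of its speed; a pose out of reach is approached as far as the arm can. A call with a number of a shift or a turn outside -1 to 1 is refused whole. A call with a gripper value outside its range is refused whole. The fingers move at their own pace and stop on an object; FORCE is the grip in N (left out, the last holds). Time passes only in rows, so rows that do not move let the fingers close. It gives the time, the measured TCP pose, the force, the opening and the grip force at its end, in the units of the state.
- sense(): the state, without advancing time (a new reading comes with each control period).
- read_camera(name): name is "side" or "top"; returns a dict with "color" (384x512x3 uint8, red, green, blue), "fov_y" (degrees; the focal length in pixels is half the picture's height over the tangent of half this angle, whatever the lens; pixels are square), "cx", "cy" (the principal point, pixels), "k1" (the pictures are not rectified: a ray, as slopes to the right and down, at radius r is drawn at 1 + k1 r^2 times it, then the intrinsics apply), "R" (3x3) and "t" (3): a world point X has camera coordinates R X + t. Camera axes: x right, y down, z forward; pixel columns grow to the right and rows downward; lengths in m; the calibration is good to about 2 mm. A picture is of the moment at which its call begins. There is no depth.
- ticket.hand_in(): hands the job in; it is judged then, once.
The state is a dict: "clock": time; "q": joint angles; "qd": joint speeds; "tau": joint torques, N m; "position": TCP position; "eef_rot": TCP orientation; "ft_force": force on the tool from outside, world axes, zero at the start; "moment": the same for the moment, N m; "gripper_width": finger opening in m; "grip_force": force on a finger pad.
Only numpy, scipy, OpenCV 4.12 (cv2) and the standard library are available. Lean on these libraries where they do the work, as an engineer would, in place of code of your own. Each camera call takes 0.05 s, during which the arm holds its last target. There are 200 camera calls.

## Working session

There is one attempt and no reset: what is moved stays moved. The work goes in short steps, Python scripts to look and compute and a shell command to move; the robot and the scene stay as the last step left them, time stands still between calls to the robot, and variables do not carry over. Pictures are saved under pics/ and viewed, at most 10 in all, crops included, and the job is handed in when it is done.

```bash
mkdir -p pics; ls
python3 - <<'E'
from plant import sense, read_camera
import cv2,json
print(sense())
for n in("side","top"):
    c=read_camera(n); cv2.imwrite(f"pics/{n}0.png",cv2.resize(c["color"][:,:,::-1],(800,600),interpolation=cv2.INTER_CUBIC))
    print(n,{k:(v.tolist() if hasattr(v,'tolist') else v) for k,v in c.items() if k!="color"})
E
```

```text
pics
{'clock': 0.0, 'q': array([-79.15344356,  24.45024713,   4.22919246,  92.05096002,
        -1.95399242,  63.64356943,  -3.84366449]), 'qd': array([ 0.00363588,  0.01420842,  0.06319919, -0.04492473,  0.02132639,
       -0.05435611, -0.07134747]), 'tau': array([ 2.17363791e-03, -9.35808277e+01,  3.66827533e+00, -4.54191077e+01,
       -4.87035059e-02,  2.02049338e-02,  1.17526192e-04]), 'position': array([0.22420696, 0.63621956, 0.20477742]), 'eef_rot': array([-1.79927438e+02,  4.32648179e-03,  1.60588689e+02]), 'ft_force': array([ 0.05651613, -0.41528384, -0.52434441]), 'moment': array([ 0.00032312, -0.00221287,  0.04431314]), 'grip_force': 0.0, 'gripper_width': 0.09376921567689098}
side {'fov_y': 47.484096580215535, 'cx': 248.05305039613876, 'cy': 187.80142895743944, 'k1': 0.05734830712273601, 'R': [[-0.8253338186993144, 0.5643049244083943, -0.019596938527326354], [0.345673423507023, 0.4775188334018881, -0.8077658373733282], [-0.44646833257482194, -0.6734506040051758, -0.5891776573945435]], 't': [0.3682167334675587, -0.13296605167473977, 1.7696128965784423]}
top {'fov_y': 55.82287230457197, 'cx': 254.605032855043, 'cy': 188.18253622003238, 'k1': -0.016105507735207504, 'R': [[0.0201049881528061, -0.999780317586758, -0.005925033121952122], [-0.9818342224631511, -0.01862506599002352, -0.18882443305103885], [0.18867259751101784, 0.009613713277811789, -0.9819929874828318]], 't': [0.06797462258623108, 0.5285339414460021, 0.9674395232152895]}
```

View pics/side0.png

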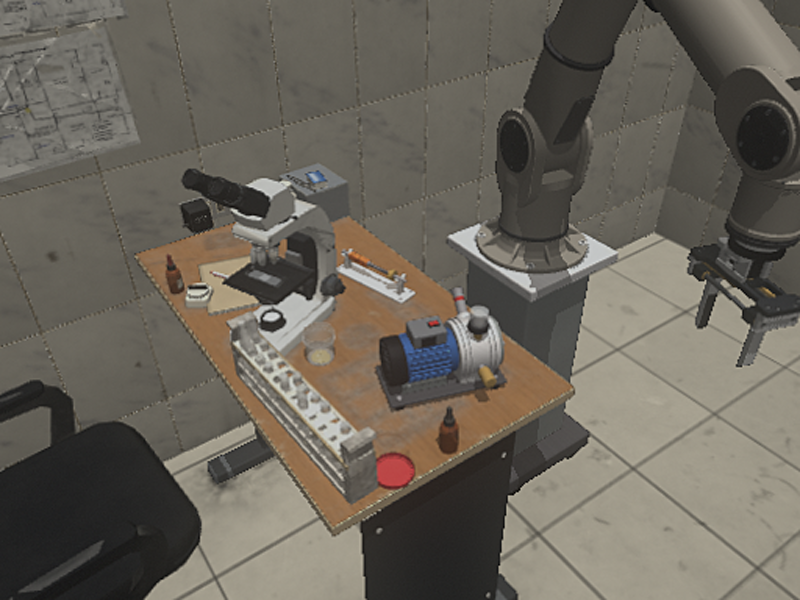

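View pics/top0.png

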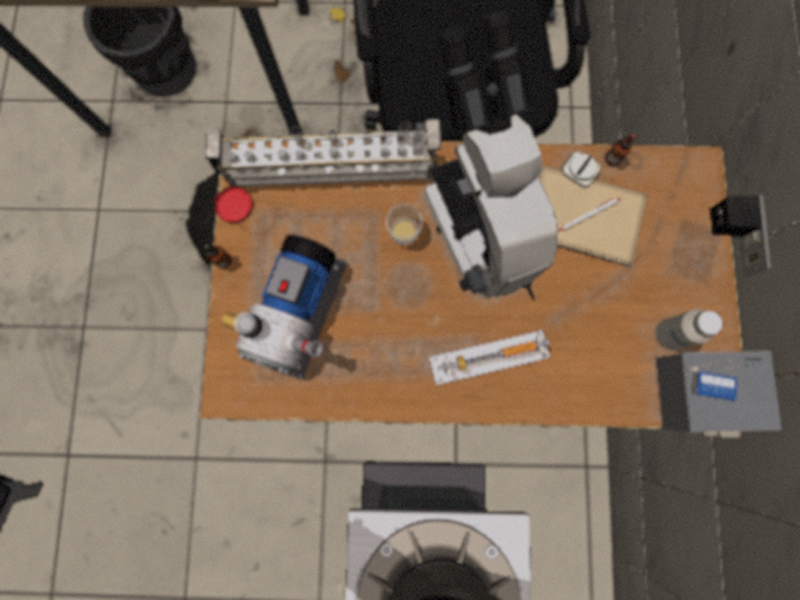

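The side view shows the pump at about (450,340) with the tube's red band at (460,297), and the cradle at (375,270). In the top view the cradle runs from (435,370) to (550,345), with the orange handle at (522,350). The tube mouth is near (320,348). Next I'll take enlarged crops.

```bash
cat > h.py <<'E'
import numpy as np, cv2
from plant import sense, read_camera
def K(c):
    f=192/np.tan(np.radians(c["fov_y"]/2)); return f
def ray(c,u,v):
    f=K(c); p=np.array([(u-c["cx"])/f,(v-c["cy"])/f]); s=p.copy()
    for _ in range(20): s=p/(1+c["k1"]*(s@s))
    R=np.array(c["R"]);t=np.array(c["t"]); d=R.T@np.array([s[0],s[1],1]); return -R.T@t,d/np.linalg.norm(d)
def atz(c,u,v,z):
    o,d=ray(c,u,v); return o+d*(z-o[2])/d[2]
def proj(c,X):
    R=np.array(c["R"]);p=R@np.asarray(X,float)+np.array(c["t"]); s=p[:2]/p[2]; s=s*(1+c["k1"]*(s@s)); return s*K(c)+[c["cx"],c["cy"]]
def tri(*rs):
    A=sum(np.eye(3)-np.outer(d,d) for o,d in rs); b=sum((np.eye(3)-np.outer(d,d))@o for o,d in rs)
    X=np.linalg.solve(A,b); return X,[np.linalg.norm(np.cross(X-o,d)) for o,d in rs]
def crop(c,u,v,w,h,k,label=10):
    im=cv2.resize(np.ascontiguousarray(c["color"][v:v+h,u:u+w,::-1]),(w*k,h*k),interpolation=cv2.INTER_CUBIC)
    for a in range(u-u%label+label,u+w,label):
        cv2.line(im,((a-u)*k+k//2,0),((a-u)*k+k//2,5),(0,255,0),1); cv2.putText(im,str(a),((a-u)*k-8,16),0,.35,(0,255,0),1)
    for a in range(v-v%label+label,v+h,label):
        cv2.line(im,(0,(a-v)*k+k//2),(5,(a-v)*k+k//2),(0,255,0),1); cv2.putText(im,str(a),(7,(a-v)*k+8),0,.35,(0,255,0),1)
    return im
E
python3 - <<'E'
from h import *
t=read_camera("top"); s=read_camera("side")
im=np.zeros((600,800,3),np.uint8)
def put(x,y,a): im[y:y+a.shape[0],x:x+a.shape[1]]=a
put(0,0,crop(t,270,205,90,45,5)); put(0,240,crop(t,145,190,90,60,5))
put(460,0,crop(s,210,150,60,50,5)); put(460,260,crop(s,265,180,65,65,5))
cv2.imwrite("pics/c1.png",im)
E
```

```text
(no output)
```

View pics/c1.png

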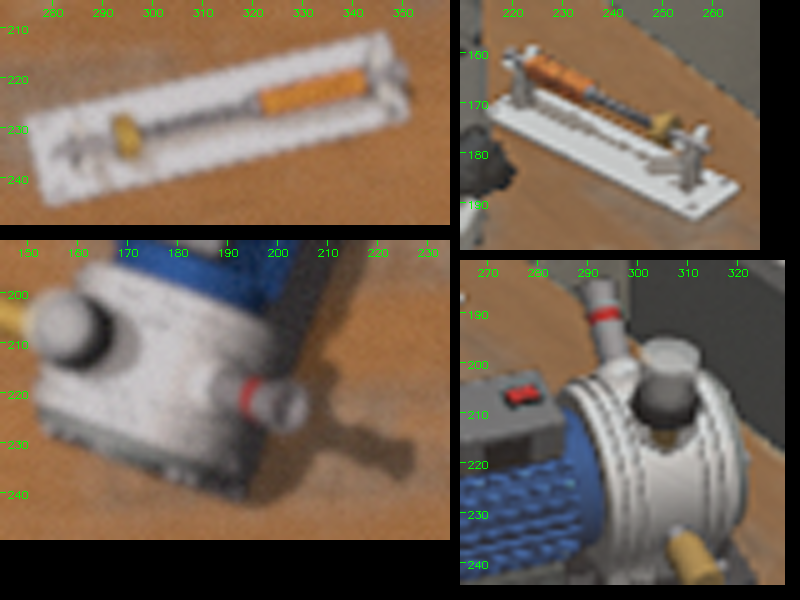

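The crops give these pixels:
- **Top view:** handle ends near (321.5,225) and (343,219.5), collar (294.5,231), mouth about (202.5,222), red band (195,221).
- **Side view:** mouth about (292.5,185), red band (293.5,190).

Run:
```python
from h import *
np.set_printoptions(precision=4,suppress=True)
t=read_camera("top"); s=read_camera("side")
def cent(c,lo,hi,u,v,w,h):
    hsv=cv2.cvtColor(np.ascontiguousarray(c["color"][v:v+h,u:u+w]),cv2.COLOR_RGB2HSV)
    m=cv2.inRange(hsv,lo,hi); ys,xs=np.nonzero(m); return np.c_[xs+u,ys+v].astype(float)
P=cent(t,(5,190,120),(16,255,255),312,212,38,20); 
print("handle n",len(P),P.mean(0),P.min(0),P.max(0))
hs=cent(s,(5,180,100),(16,255,255),215,155,32,20); print("side handle",len(hs),hs.mean(0),hs.min(0),hs.max(0))
X,e=tri(ray(t,*P.mean(0)),ray(s,*hs.mean(0))); print("handle tri",X,e,"atz",atz(t,*P.mean(0),.052),atz(s,*hs.mean(0),.05))
W=np.array([atz(t,*p,.052)[:2] for p in P]); ev,V=np.linalg.eigh(np.cov(W.T)); print("gauge yaw pca",np.degrees(np.arctan2(*V[::-1,1])))
col=atz(t,294.5,231,.052); print("collar",col)
print("mouth z.152",atz(t,202.5,222,.152),atz(s,292.5,185,.152),tri(ray(t,202.5,222),ray(s,292.5,185)))
rt=cent(t,(170,120,100),(180,255,255),188,212,15,18);rs=cent(s,(170,120,100),(180,255,255),286,185,14,10)
print("red",len(rt),rt.mean(0),len(rs),rs.mean(0)); print(tri(ray(t,*rt.mean(0)),ray(s,*rs.mean(0))))
b=cent(t,(105,120,50),(125,255,255),140,140,90,80); print("blue",len(b),b.mean(0))
W=np.array([atz(t,*p,.09)[:2] for p in b]).astype(np.float32); print(cv2.minAreaRect(W))
for a,bb in(((170,194),(196,203)),((152,229),(195,242))):
    for z in (.02,.14):
        d=atz(t,*bb,z)-atz(t,*a,z); print("edge yaw",z,np.degrees(np.arctan2(d[1],d[0])))
```

```text
handle n 1 [338. 221.] [338. 221.] [338. 221.]<stdin>:9: RuntimeWarning: Mean of empty slice.
  ret = um.true_divide(
Traceback (most recent call last):
ValueError: zero-size array to reduction operation minimum which has no identity
```

```bash
cat >> h.py <<'E'
np.set_printoptions(precision=4,suppress=True)
def blob(c,lo,hi,u,v,w,h):
    hsv=cv2.cvtColor(np.ascontiguousarray(c["color"][v:v+h,u:u+w]),cv2.COLOR_RGB2HSV)
    m=cv2.inRange(hsv,np.array(lo),np.array(hi)); n,l,st,_=cv2.connectedComponentsWithStats(m)
    if n<2: return np.zeros((0,2))
    k=1+np.argmax(st[1:,4]); ys,xs=np.nonzero(l==k); return np.c_[xs+u,ys+v].astype(float)
E
python3 - <<'E'
from h import *
t=read_camera("top"); s=read_camera("side")
def hsv(c,u,v): return cv2.cvtColor(c["color"][v:v+1,u:u+1],cv2.COLOR_RGB2HSV)[0,0]
print(hsv(t,330,223),hsv(t,326,224),hsv(t,300,212),hsv(t,340,220),hsv(s,228,164),hsv(s,235,178),"red",hsv(t,195,221),hsv(s,293,190),"blue",hsv(t,195,190))
P=blob(t,(5,165,120),(25,255,255),316,215,32,14)
print("handle n",len(P),P.mean(0),P.min(0),P.max(0))
hs=blob(s,(5,150,90),(20,255,255),218,158,24,14); print("side handle",len(hs),hs.mean(0))
X,e=tri(ray(t,*P.mean(0)),ray(s,*hs.mean(0))); print("handle tri",X,e,"atz",atz(t,*P.mean(0),.054))
W=np.array([atz(t,*p,.052)[:2] for p in P]); ev,V=np.linalg.eigh(np.cov(W.T)); print("gauge yaw pca",np.degrees(np.arctan2(*V[::-1,1])),np.sqrt(ev*12))
print("collar",atz(t,294.5,231,.052),"ends",atz(t,321.5,225,.054),atz(t,343,219.5,.054))
print("mouth z.152",atz(t,202.5,222,.152),atz(s,292.5,185,.152),tri(ray(t,202.5,222),ray(s,292.5,185)))
rt=blob(t,(165,90,70),(180,255,255),188,212,15,18);rs=blob(s,(165,90,70),(180,255,255),286,185,14,10)
print("red",len(rt),rt.mean(0),len(rs),rs.mean(0)); print(tri(ray(t,*rt.mean(0)),ray(s,*rs.mean(0))))
b=blob(t,(100,120,40),(125,255,255),140,140,90,80); print("blue",len(b),b.mean(0))
W=np.array([atz(t,*p,.09)[:2] for p in b]).astype(np.float32); print(cv2.minAreaRect(W))
for a,bb in(((170,194),(196,203)),((152,229),(195,242))):
    for z in (.02,.14):
        d=atz(t,*bb,z)-atz(t,*a,z); print("edge yaw",z,np.degrees(np.arctan2(d[1],d[0])))
E
```

```text
[ 15 180 190] [ 15 186 188] [ 13 137 149] [ 15 182 192] [ 13 167 205] [ 80   4 203] red [179  83 145] [  1 168 172] blue [108 163  78]
handle n 63 [332.4127 222.9524] [323. 220.] [342. 226.]
side handle 60 [229.3    165.2833]
handle tri [ 0.4346 -0.1398  0.0436] [np.float64(0.0003960346648303741), np.float64(0.0003960346648301483)] atz [ 0.4332 -0.1374  0.054 ]
gauge yaw pca 104.06074026318547 [0.0088 0.0546]
collar [ 0.4094 -0.0335  0.052 ] ends [ 0.4271 -0.1074  0.054 ] [ 0.4433 -0.1667  0.054 ]
mouth z.152 [0.4197 0.2049 0.152 ] [0.4214 0.2124 0.152 ] (array([0.4188, 0.2067, 0.1476]), [np.float64(0.0017174106629882296), np.float64(0.0017174106629882062)])
red 1 [194. 218.] 1 [291. 190.]
(array([0.4328, 0.2254, 0.1454]), [np.float64(0.0036904237662701454), np.float64(0.0036904237662701935)])
blue 647 [194.0139 184.1453]
((0.5351077318191528, 0.25352439284324646), (0.09248442202806473, 0.10223670303821564), 70.63153076171875)
edge yaw 0.02 -107.93444175278833
edge yaw 0.14 -107.93444175278832
edge yaw 0.02 -105.30330383385378
edge yaw 0.14 -105.30330383385379
```

```bash
python3 -m jog '[{"x":0.5,"z":0.9,"grip":1},{"x":0.5,"z":0.9,"grip":1},{"x":0.5,"y":-0.4,"z":0.9,"grip":1},{"x":0.6,"y":-0.8,"rz":-0.5,"grip":1},{"x":0.6,"y":-0.8,"rz":-0.5,"grip":1},{"x":0.6,"y":-0.8,"rz":-0.5,"grip":1},{"x":0.6,"y":-0.8,"rz":-0.5,"grip":1},{"y":-0.9,"rz":-0.5,"grip":1}]' 20
python3 - <<'E'
from h import *
t=read_camera("top"); s=read_camera("side")
for n,a,b in(("knobA",(301,186),(212,184)),("knobB",(339,186),(212,184))): print(n,tri(ray(t,*a),ray(s,*b)),atz(t,*a,.1),atz(t,*a,.16))
print("band",tri(ray(t,195,221),ray(s,293.5,190)))
E
```

```text
knobA (array([ 0.5454, -0.0591,  0.0478]), [np.float64(0.010964726177580852), np.float64(0.010964726177580727)]) [ 0.5259 -0.046   0.1   ] [ 0.5138 -0.0388  0.16  ]
knobB (array([ 0.5308, -0.1555, -0.0039]), [np.float64(0.022929103659222388), np.float64(0.0229291036592223)]) [ 0.5278 -0.1475  0.1   ] [ 0.5156 -0.1339  0.16  ]
band (array([0.4243, 0.2244, 0.1412]), [np.float64(0.0018479675707447673), np.float64(0.0018479675707448197)])$[0]: bad value
```

```bash
python3 -m jog '[{"x":0.5,"y":0,"z":0.9,"rx":0,"ry":0,"rz":0,"grip":1}]' 20
```

```text
clock: 0.62
position: [0.2514, 0.6354, 0.2563]
eef_rot: [-179.6, -0.0, 160.8]
ft_force: [0.1, 0.9, 0.7]
gripper_width: 0.094
grip_force: 0.0
```

```bash
python3 -m jog '[{"x":0.5,"y":0,"z":0.9,"rx":0,"ry":0,"rz":0,"grip":1},{"x":0.5,"y":-0.4,"z":0.9,"rx":0,"ry":0,"rz":0,"grip":1},{"x":0.6,"y":-0.8,"z":0,"rx":0,"ry":0,"rz":-0.5,"grip":1},{"x":0.6,"y":-0.8,"z":0,"rx":0,"ry":0,"rz":-0.5,"grip":1},{"x":0.6,"y":-0.8,"z":0,"rx":0,"ry":0,"rz":-0.5,"grip":1},{"x":0.6,"y":-0.8,"z":0,"rx":0,"ry":0,"rz":-0.5,"grip":1},{"x":0,"y":-0.9,"z":0,"rx":0,"ry":0,"rz":-0.5,"grip":1},{"x":0,"y":-0.9,"z":0,"rx":0,"ry":0,"rz":-0.5,"grip":1}]' 20
```

```text
clock: 1.62
position: [0.4569, 0.312, 0.3642]
eef_rot: [-180.0, 0.0, 130.4]
ft_force: [0.8, -0.1, 0.4]
gripper_width: 0.094
grip_force: 0.0
```

```bash
python3 -m jog '[{"x":-0.05,"y":-0.94,"z":0,"rx":0,"ry":0,"rz":-0.33,"grip":1},{"x":-0.05,"y":-0.94,"z":0,"rx":0,"ry":0,"rz":-0.33,"grip":1},{"x":-0.05,"y":-0.94,"z":0,"rx":0,"ry":0,"rz":-0.33,"grip":1},{"x":-0.05,"y":-0.94,"z":0,"rx":0,"ry":0,"rz":-0.33,"grip":1},{"x":-0.05,"y":-0.94,"z":0,"rx":0,"ry":0,"rz":-0.33,"grip":1},{"x":-0.05,"y":-0.94,"z":0,"rx":0,"ry":0,"rz":-0.33,"grip":1},{"x":-0.05,"y":-0.94,"z":0,"rx":0,"ry":0,"rz":-0.33,"grip":1},{"x":0,"y":-0.9,"z":-1,"rx":0,"ry":0,"rz":-0.33,"grip":1}]'; python3 -m jog '[{"x":0,"y":0,"z":-1,"rx":0,"ry":0,"rz":0,"grip":1},{"x":0,"y":0,"z":-0.5,"rx":0,"ry":-0.5,"rz":0,"grip":1},{"x":0,"y":0,"z":0,"rx":0,"ry":0,"rz":0,"grip":1}]'
python3 - <<'E'
from h import *
t=read_camera("top"); s=read_camera("side")
im=np.zeros((500,800,3),np.uint8)
im[:500,:450]=crop(t,270,150,90,100,5); im[:500,450:]=crop(s,200,110,70,100,5)
cv2.imwrite("pics/c2.png",im); print(sense()["position"],sense()["eef_rot"])
E
```

```text
clock: 2.62
position: [0.4368, -0.1251, 0.3196]
eef_rot: [179.6, -0.0, 104.0]
ft_force: [2.5, 0.5, -1.7]
gripper_width: 0.0941
grip_force: 0.0
clock: 3.0
position: [0.4336, -0.1226, 0.2267]
eef_rot: [175.3, 1.1, 104.1]
ft_force: [0.4, -0.1, 1.4]
gripper_width: 0.0939
grip_force: 0.0
[ 0.4363 -0.1226  0.2293] [175.1371   1.1938 104.1498]
```

View pics/c2.png

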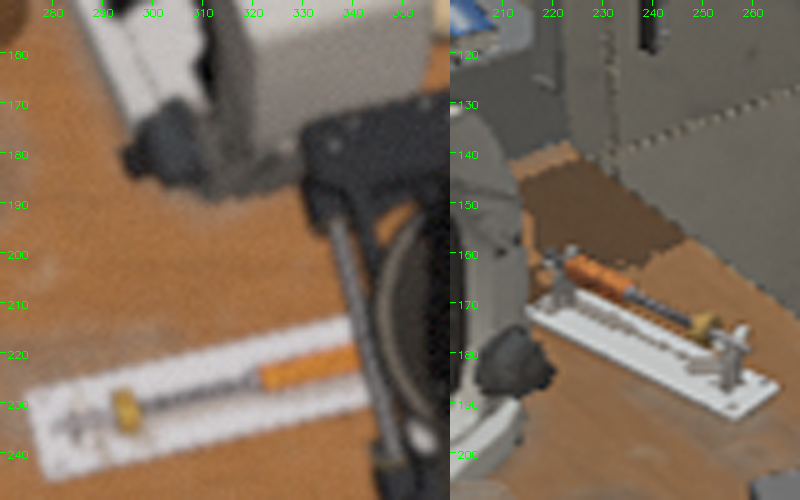

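The knob at top (303,176) is clear of the gripper, and the cradle and gauge are untouched at handle (332,222). I can descend now.

```bash
python3 -m jog '[{"x":0,"y":-0.27,"z":-0.8,"rx":0,"ry":0,"rz":0,"grip":1},{"x":0,"y":0,"z":-0.8,"rx":0,"ry":0,"rz":0,"grip":1},{"x":0,"y":0,"z":-0.8,"rx":0,"ry":0,"rz":0,"grip":1},{"x":0,"y":0,"z":-0.6,"rx":0,"ry":0,"rz":0,"grip":1},{"x":0,"y":0,"z":-0.3,"rx":0,"ry":0,"rz":0,"grip":1},{"x":0,"y":0,"z":0,"rx":0,"ry":0,"rz":0,"grip":1}]'
```

```text
clock: 3.85
position: [0.4368, -0.1388, 0.0299]
eef_rot: [175.2, 1.2, 104.2]
ft_force: [-0.1, -0.5, 0.3]
gripper_width: 0.0943
grip_force: 0.0
```

```bash
python3 -m jog '[{"x":0,"y":0,"z":0,"rx":0,"ry":0,"rz":0,"grip":-1},{"x":0,"y":0,"z":0,"rx":0,"ry":0,"rz":0,"grip":-1},{"x":0,"y":0,"z":0,"rx":0,"ry":0,"rz":0,"grip":-1},{"x":0,"y":0,"z":0,"rx":0,"ry":0,"rz":0,"grip":-1},{"x":0,"y":0,"z":0,"rx":0,"ry":0,"rz":0,"grip":-1},{"x":0,"y":0,"z":0,"rx":0,"ry":0,"rz":0,"grip":-1},{"x":0,"y":0,"z":0,"rx":0,"ry":0,"rz":0,"grip":-1},{"x":0,"y":0,"z":0,"rx":0,"ry":0,"rz":0,"grip":-1}]' 35
```

```text
clock: 4.85
position: [0.4372, -0.1387, 0.0305]
eef_rot: [175.0, 1.3, 104.1]
ft_force: [14.4, 11.0, 12.5]
gripper_width: 0.0174
grip_force: 8.4
```

```bash
python3 -m jog '[{"x":0,"y":0,"z":0,"rx":0,"ry":0,"rz":0,"grip":-1},{"x":0,"y":0,"z":0,"rx":0,"ry":0,"rz":0,"grip":-1},{"x":0,"y":0,"z":0,"rx":0,"ry":0,"rz":0,"grip":-1},{"x":0,"y":0,"z":0.2,"rx":0,"ry":0,"rz":0,"grip":-1},{"x":0,"y":0,"z":0.4,"rx":0,"ry":0,"rz":0,"grip":-1},{"x":0,"y":0,"z":0.6,"rx":0,"ry":0,"rz":0,"grip":-1},{"x":0,"y":0,"z":0.8,"rx":0,"ry":0,"rz":0,"grip":-1},{"x":0,"y":0,"z":0,"rx":0,"ry":0,"rz":0,"grip":-1}]' 40
python3 - <<'E'
from h import *
t=read_camera("top"); s=read_camera("side")
im=np.zeros((600,800,3),np.uint8)
im[:500,:450]=crop(t,260,150,90,100,5); im[:500,450:]=crop(s,200,110,70,100,5)
cv2.imwrite("pics/c3.png",im); print(sense()["position"],sense()["eef_rot"])
E
```

```text
clock: 5.85
position: [0.4371, -0.1387, 0.1526]
eef_rot: [174.9, 1.2, 104.2]
ft_force: [0.1, 1.0, -0.7]
gripper_width: 0.0156
grip_force: 40.0
[ 0.4356 -0.1382  0.1501] [175.0963   1.1644 104.1853]
```

View pics/c3.png

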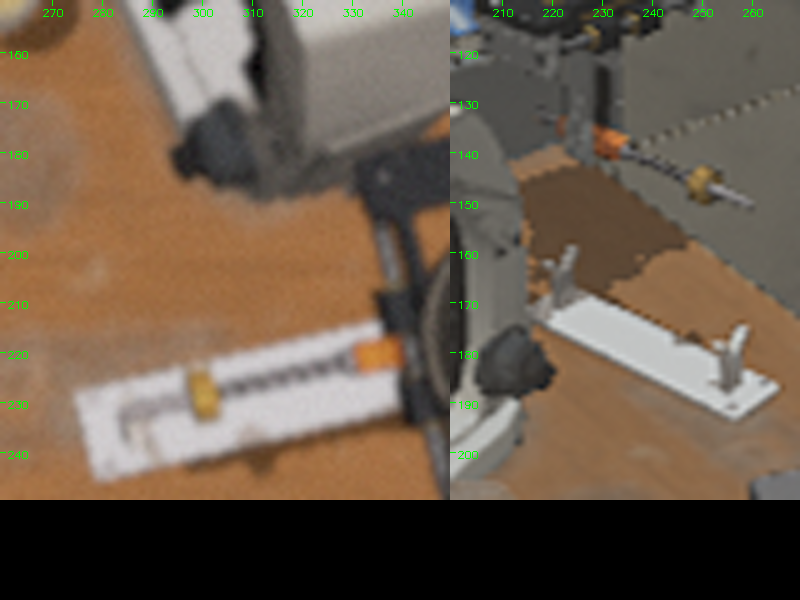

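The gauge is lifted and held by the handle. In the top view the collar is at (300.5,228.5) and the tip about (284,232). In the side view the collar is at (250.5,146) and the tip at (260,150). Next I'll check the gauge's pose in the tool and plan the insertion pose.

```bash
cat >> h.py <<'E'
from scipy.spatial.transform import Rotation as Ro
def tool(): 
    s=sense(); return s["position"],Ro.from_euler("xyz",s["eef_rot"],degrees=True)
E
python3 - <<'E'
from h import *
t=read_camera("top"); s=read_camera("side"); p,R=tool()
Xt,e=tri(ray(t,284,232),ray(s,260,150)); Xc,e2=tri(ray(t,300.5,228.5),ray(s,250.5,146)); print("tip",Xt,e,"collar",Xc,e2)
g=p-0.019*R.as_matrix()[:,2]; print("grasp",g,"dist tip",np.linalg.norm(Xt-g),"collar",np.linalg.norm(Xc-g))
d=(Xc-g)/np.linalg.norm(Xc-g); d2=(Xt-g)/np.linalg.norm(Xt-g); print("dir world",d,d2,"in tool",R.inv().apply(d),R.inv().apply(d2))
dl=np.array([np.cos(np.radians(104)),np.sin(np.radians(104)),0]); print("level dir in tool",R.inv().apply(dl))
for L in (148,112): print(L,proj(t,g+dl*L/1e3),proj(s,g+dl*L/1e3))
E
```

```text
tip [0.397  0.0044 0.1678] [np.float64(0.0010445451033957536), np.float64(0.0010445451033957432)] collar [ 0.4071 -0.0362  0.1675] [np.float64(6.123021706669278e-07), np.float64(6.123021706325739e-07)]
grasp [ 0.4332 -0.1387  0.1681] dist tip 0.14761887523392542 collar 0.1057189852599568
dir world [-0.2469  0.969  -0.0054] [-0.245   0.9695 -0.0021] in tool [ 0.9999 -0.0015 -0.0157] [ 0.9998  0.0007 -0.0189]
level dir in tool [ 0.9998  0.0041 -0.0207]
148 [283.5344 232.1671] [259.6906 149.98  ]
112 [297.9597 228.8402] [251.7568 146.5152]
```

Run:
```python
from h import *
t=read_camera("top"); s=read_camera("side")
im=np.zeros((560,800,3),np.uint8)
yaw=np.radians(-107.5); z=np.array([np.cos(yaw)*np.cos(np.radians(40)),np.sin(yaw)*np.cos(np.radians(40)),np.sin(np.radians(40))])
a=np.cross(z,[0,0,1]);a/=np.linalg.norm(a);b=np.cross(z,a)
M=np.array([.4195,.206,.152]); x0=0
for c,(u,v,w,h) in((t,(180,205,40,40)),(s,(280,177,40,40))):
    k=14; I=crop(c,u,v,w,h,k,5)[:, :400]; 
    P=lambda X:tuple(int(q) for q in ((proj(c,X)-[u,v]+.5)*k))
    for d in (0,.06): 
        for q in np.arange(0,6.28,.3): cv2.circle(I,P(M-z*d+.0135*(a*np.cos(q)+b*np.sin(q))),1,(255,255,0),-1)
    cv2.circle(I,P(M),2,(255,0,255),-1)
    im[:,x0:x0+400]=I; x0+=400
cv2.imwrite("pics/c4.png",im)
```

```text
(no output)
```

View pics/c4.png

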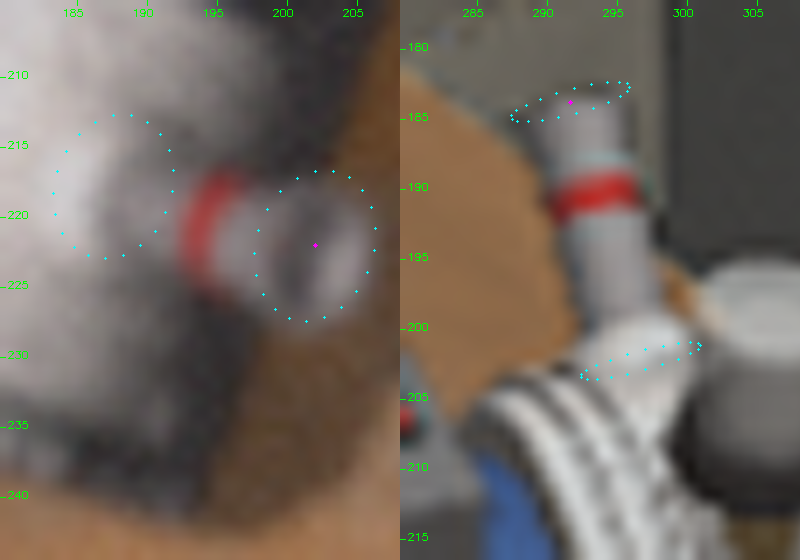

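The overlay fits. The top view mouth centre is about (202,222.5) and the side view mouth about (292.5,184), so I take the mouth as (0.4185,0.2063,0.152).

```bash
cat >> h.py <<'E'
M=np.array([.4185,.2063,.152]); YAW=-107.5
def axis(yaw=YAW,el=40): 
    y,e=np.radians([yaw,el]); return np.array([np.cos(y)*np.cos(e),np.sin(y)*np.cos(e),np.sin(e)])
GT=np.array([.9998,.001,-.019]); GT/=np.linalg.norm(GT)
def gauge():
    p,R=tool(); d=R.apply(GT); h=p-.019*R.as_matrix()[:,2]; return h,d,h+.148*d
def target(tip,d):
    y=np.cross([0,0,-1],d);y/=np.linalg.norm(y); G=np.c_[d,y,np.cross(d,y)]
    yt=np.cross(np.array([0,0,1]),GT);yt/=np.linalg.norm(yt); Gt=np.c_[GT,yt,np.cross(GT,yt)]
    R=G@Gt.T; return tip-.148*d+.019*R[:,2],Ro.from_matrix(R)
def delta(tip,d):
    P,R=target(tip,d); p,r=tool(); print("tcp",P,R.as_euler("xyz",degrees=True),"shift units",(P-p)/.06,"rot units",np.degrees((R*r.inv()).as_rotvec())/10)
E
python3 - <<'E'
from h import *
z=axis(); print(z,gauge()); delta(M+.03*z,-z)
E
```

```text
[-0.2304 -0.7306  0.6428] (array([ 0.4332, -0.1391,  0.168 ]), array([-0.2442,  0.9697, -0.0025]), array([0.3971, 0.0045, 0.1677]))
tcp [0.3737 0.0643 0.2521] [-179.95     41.0887   72.576 ] shift units [-1.0181  3.3904  1.7167] rot units [-4.023   0.5773 -3.1973]
```

```bash
python3 -m jog '[{"x":-0.13,"y":0.2,"z":0.5,"rx":-0.5,"ry":0.07,"rz":-0.4,"grip":-1},{"x":-0.13,"y":0.3,"z":0.5,"rx":-0.5,"ry":0.07,"rz":-0.4,"grip":-1},{"x":-0.13,"y":0.3,"z":0.3,"rx":-0.5,"ry":0.07,"rz":-0.4,"grip":-1},{"x":-0.13,"y":0.4,"z":0.2,"rx":-0.5,"ry":0.07,"rz":-0.4,"grip":-1},{"x":-0.13,"y":0.4,"z":0.2,"rx":-0.5,"ry":0.07,"rz":-0.4,"grip":-1},{"x":-0.13,"y":0.5,"z":0,"rx":-0.5,"ry":0.07,"rz":-0.4,"grip":-1},{"x":-0.13,"y":0.5,"z":0,"rx":-0.5,"ry":0.07,"rz":-0.4,"grip":-1},{"x":-0.13,"y":0.5,"z":0,"rx":-0.5,"ry":0.07,"rz":-0.4,"grip":-1}]'; python3 -m jog '[{"x":0,"y":0,"z":0,"rx":0,"ry":0,"rz":0,"grip":-1}]';python3 - <<'E'
from h import *
z=axis(); print(gauge()); delta(M+.03*z,-z)
E
```

```text
clock: 7.15
position: [0.3744, 0.0425, 0.2293]
eef_rot: [-178.5, 36.7, 76.1]
ft_force: [1.4, 0.0, -0.1]
gripper_width: 0.0156
grip_force: 40.0
clock: 7.28
position: [0.3749, 0.0438, 0.2284]
eef_rot: [-178.4, 36.8, 76.5]
ft_force: [0.3, -1.0, -1.1]
gripper_width: 0.0158
grip_force: 40.0
(array([0.3781, 0.0547, 0.2436]), array([ 0.1909,  0.7894, -0.5834]), array([0.4063, 0.1716, 0.1573]))
tcp [0.3737 0.0643 0.2521] [-179.95     41.0887   72.576 ] shift units [-0.0194  0.3424  0.3944] rot units [-0.4481 -0.0034 -0.2943]
```

```bash
python3 -m jog '[{"x":0,"y":0,"z":0.4,"rx":0,"ry":0,"rz":0,"grip":-1},{"x":-0.02,"y":0.17,"z":0,"rx":-0.22,"ry":0,"rz":-0.15,"grip":-1},{"x":0,"y":0.17,"z":0,"rx":-0.22,"ry":0,"rz":-0.15,"grip":-1},{"x":0,"y":0,"z":0,"rx":0,"ry":0,"rz":0,"grip":-1},{"x":0,"y":0,"z":0,"rx":0,"ry":0,"rz":0,"grip":-1}]';python3 - <<'E'
from h import *
z=axis(); print(gauge()); delta(M+.03*z,-z)
t=read_camera("top"); s=read_camera("side")
im=np.zeros((600,800,3),np.uint8); h,d,tip=gauge(); x0=0
for c,(u,v,w,h_) in((t,(180,190,50,60)),(s,(265,150,50,60))):
    k=10; I=crop(c,u,v,w,h_,k,5)[:,:400]
    P=lambda X:tuple(int(q) for q in ((proj(c,X)-[u,v]+.5)*k))
    for q in (0,.03,.06): cv2.circle(I,P(tip-d*q),2,(255,255,0),-1)
    for q in (0,.03): cv2.circle(I,P(M-z*q),2,(255,0,255),-1)
    im[:,x0:x0+400]=I; x0+=400
cv2.imwrite("pics/c5.png",im)
E
```

```text
clock: 7.9
position: [0.3737, 0.061, 0.2538]
eef_rot: [-180.0, 40.7, 72.3]
ft_force: [-0.5, -0.3, -1.8]
gripper_width: 0.016
grip_force: 40.0
(array([0.3774, 0.0728, 0.2682]), array([ 0.2349,  0.7338, -0.6375]), array([0.4122, 0.1814, 0.1738]))
tcp [0.3737 0.0643 0.2521] [-179.95     41.0887   72.576 ] shift units [ 0.0015  0.0552 -0.0278] rot units [-0.0375  0.0119  0.0248]
```

View pics/c5.png

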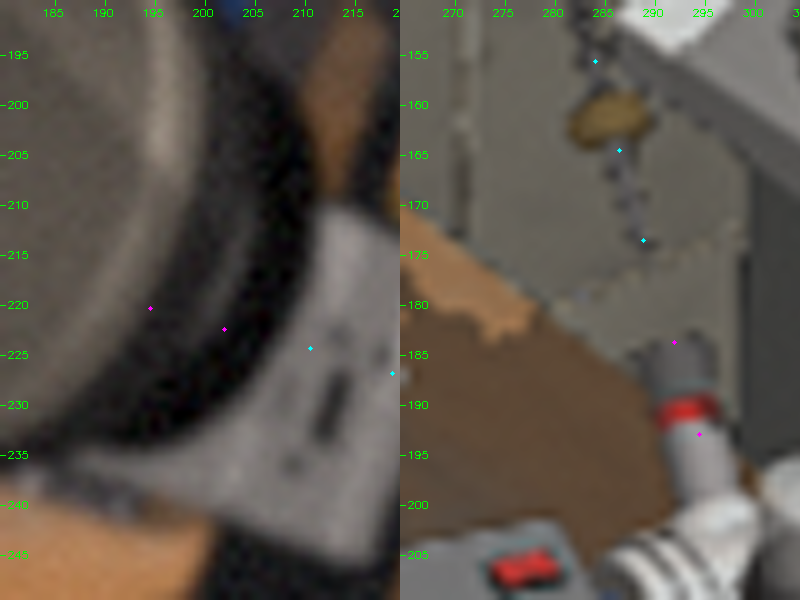

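In the side view the tip is at (288.5,174), as predicted. The mouth is at (292.5,184.3), about 2 mm to the side, so I'll include that correction and advance.

```bash
sed -i 's/^M=.*; YAW/M=np.array([.4175,.207,.152]); YAW/' h.py; python3 -m jog '[{"x":-0.015,"y":0.07,"z":-0.03,"rx":-0.04,"ry":0.01,"rz":0.025,"grip":-1},{"x":0.04,"y":0.12,"z":-0.11,"rx":0,"ry":0,"rz":0,"grip":-1},{"x":0.04,"y":0.12,"z":-0.11,"rx":0,"ry":0,"rz":0,"grip":-1},{"x":0.04,"y":0.12,"z":-0.11,"rx":0,"ry":0,"rz":0,"grip":-1},{"x":0.04,"y":0.12,"z":-0.11,"rx":0,"ry":0,"rz":0,"grip":-1},{"x":0,"y":0,"z":0,"rx":0,"ry":0,"rz":0,"grip":-1}]';python3 - <<'E'
from h import *
z=axis(); h,d,tip=gauge(); print("tip in mouth: axial",(tip-M)@z,"lateral",(tip-M)-((tip-M)@z)*z, "angle",np.degrees(np.arccos(-d@z)))
delta(M-.04*z,-z); f=sense()["ft_force"]; print(f,"axial",f@z)
E
```

```text
clock: 8.75
position: [0.3825, 0.0955, 0.2252]
eef_rot: [180.0, 41.2, 72.6]
ft_force: [0.0, -0.0, 0.1]
gripper_width: 0.0157
grip_force: 40.0
tip in mouth: axial -0.01181844566497197 lateral [ 0.     -0.0002 -0.0002] angle 0.09036663993198202
tcp [0.3889 0.1162 0.2071] [-179.95     41.0887   72.576 ] shift units [ 0.1061  0.3442 -0.3022] rot units [ 0.0099  0.0022 -0.0071]
[ 0.0095 -0.026   0.1362] axial 0.10436098764420142
```

```bash
cat > st.py <<'E'
from h import *
z=axis(); h,d,tip=gauge(); print("axial mm",1e3*((tip-M)@z),"lateral",1e3*((tip-M)-((tip-M)@z)*z), "angle",np.degrees(np.arccos(-d@z)))
f=sense()["ft_force"]; print("f axial",f@z,"lat",f-(f@z)*z,"moment",sense()["moment"])
E
python3 -m jog '[{"x":0.027,"y":0.086,"z":-0.075,"rx":0,"ry":0,"rz":0,"grip":-1},{"x":0.027,"y":0.086,"z":-0.075,"rx":0,"ry":0,"rz":0,"grip":-1},{"x":0.027,"y":0.086,"z":-0.075,"rx":0,"ry":0,"rz":0,"grip":-1},{"x":0.027,"y":0.086,"z":-0.075,"rx":0,"ry":0,"rz":0,"grip":-1},{"x":0,"y":0,"z":0,"rx":0,"ry":0,"rz":0,"grip":-1}]'; python3 st.py
python3 -m jog '[{"x":0.02,"y":0.06,"z":-0.053,"rx":0,"ry":0,"rz":0,"grip":-1},{"x":0.02,"y":0.06,"z":-0.053,"rx":0,"ry":0,"rz":0,"grip":-1},{"x":0,"y":0,"z":0,"rx":0,"ry":0,"rz":0,"grip":-1}]'; python3 st.py
```

```text
clock: 9.38
position: [0.389, 0.1161, 0.2074]
eef_rot: [180.0, 41.1, 72.6]
ft_force: [0.9, -0.4, -1.2]
gripper_width: 0.0156
grip_force: 40.0
axial mm -39.82650142466862 lateral [ 0.1335 -0.003   0.0444] angle 0.051591223131338036
f axial -0.6839110587718708 lat [ 0.7845 -0.8917 -0.7324] moment [ 0.729  -0.2304  0.0065]
clock: 9.75
position: [0.3914, 0.1233, 0.2011]
eef_rot: [180.0, 41.1, 72.6]
ft_force: [0.3, 0.6, -1.3]
gripper_width: 0.0157
grip_force: 40.0
axial mm -49.656978996471906 lateral [0.2771 0.0423 0.1474] angle 0.025268285471948322
f axial -1.3490043293997314 lat [-0.0584 -0.3676 -0.4387] moment [ 0.6904 -0.259   0.0169]
```

```bash
python3 -m jog '[{"x":0.02,"y":0.06,"z":-0.053,"rx":0,"ry":0,"rz":0,"grip":-1},{"x":0.02,"y":0.06,"z":-0.053,"rx":0,"ry":0,"rz":0,"grip":-1},{"x":0,"y":0,"z":0,"rx":0,"ry":0,"rz":0,"grip":-1},{"x":0,"y":0,"z":0,"rx":0,"ry":0,"rz":0,"grip":-1}]'>/dev/null; python3 st.py
python3 -m jog '[{"x":0.01,"y":0.03,"z":-0.026,"rx":0,"ry":0,"rz":0,"grip":-1},{"x":0,"y":0,"z":0,"rx":0,"ry":0,"rz":0,"grip":-1}]'>/dev/null; python3 st.py
python3 -m jog '[{"x":0.008,"y":0.024,"z":-0.021,"rx":0,"ry":0,"rz":0,"grip":-1},{"x":0,"y":0,"z":0,"rx":0,"ry":0,"rz":0,"grip":-1}]'>/dev/null; python3 st.py
```

```text
axial mm -59.25962044905205 lateral [0.518  0.0167 0.2046] angle 0.015215991645919635
f axial -0.9213165362129285 lat [ 0.3107 -0.6467 -0.6237] moment [ 0.6767 -0.202  -0.0273]
axial mm -61.73474506084516 lateral [0.4914 0.011  0.1886] angle 0.022997939708648718
f axial -0.3783845987754601 lat [-0.1752 -0.4525 -0.5771] moment [ 0.6303 -0.2724 -0.0154]
axial mm -63.70059027615832 lateral [ 0.4934 -0.0075  0.1683] angle 0.02589068749279623
f axial -0.5762563733558571 lat [-0.1586 -0.5797 -0.7157] moment [ 0.5632 -0.2035 -0.0047]
```

```bash
cat >> st.py <<'E'
import sys
m=sense()["moment"]; sys.exit(int(f@z>4 or m[0]<0.0))
E
S='[{"x":0.006,"y":0.018,"z":-0.016,"rx":0,"ry":0,"rz":0,"grip":-1},{"x":0,"y":0,"z":0,"rx":0,"ry":0,"rz":0,"grip":-1}]'
true && python3 -m jog '[{"x":0.006,"y":0.018,"z":-0.016,"rx":0,"ry":0,"rz":0,"grip":-1},{"x":0,"y":0,"z":0,"rx":0,"ry":0,"rz":0,"grip":-1}]'>/dev/null && python3 st.py && python3 -m jog '[{"x":0.006,"y":0.018,"z":-0.016,"rx":0,"ry":0,"rz":0,"grip":-1},{"x":0,"y":0,"z":0,"rx":0,"ry":0,"rz":0,"grip":-1}]'>/dev/null && python3 st.py && python3 -m jog '[{"x":0.006,"y":0.018,"z":-0.016,"rx":0,"ry":0,"rz":0,"grip":-1},{"x":0,"y":0,"z":0,"rx":0,"ry":0,"rz":0,"grip":-1}]'>/dev/null && python3 st.py && python3 -m jog '[{"x":0.006,"y":0.018,"z":-0.016,"rx":0,"ry":0,"rz":0,"grip":-1},{"x":0,"y":0,"z":0,"rx":0,"ry":0,"rz":0,"grip":-1}]'>/dev/null && python3 st.py && python3 -m jog '[{"x":0.006,"y":0.018,"z":-0.016,"rx":0,"ry":0,"rz":0,"grip":-1},{"x":0,"y":0,"z":0,"rx":0,"ry":0,"rz":0,"grip":-1}]'>/dev/null && python3 st.py
```

```text
axial mm -65.17605015524255 lateral [ 0.5517 -0.0063  0.1906] angle 0.02401131231111731
f axial 0.49533403523949754 lat [-0.459  -0.5677 -0.8097] moment [ 0.504  -0.1798 -0.039 ]
axial mm -66.67779383123847 lateral [ 0.5557 -0.0286  0.1666] angle 0.02483872165615371
f axial 0.26902441132170823 lat [-0.2684 -0.2073 -0.3318] moment [ 0.4894 -0.1114 -0.0083]
axial mm -68.17629708719484 lateral [ 0.5367 -0.0075  0.1838] angle 0.021835666369127676
f axial 0.052447682519073474 lat [ 0.4976 -0.5528 -0.45  ] moment [ 0.3985 -0.0512 -0.0103]
axial mm -69.68964017408753 lateral [ 0.5998 -0.0166  0.196 ] angle 0.019733145140892354
f axial -0.9182529005354404 lat [-0.2252  0.0369 -0.0388] moment [ 0.4994 -0.1481 -0.0796]
axial mm -71.14517794787051 lateral [ 0.5983 -0.043   0.1656] angle 0.024610088423882043
f axial -0.36959466497632265 lat [-0.3827 -0.3913 -0.5819] moment [ 0.5096 -0.0923 -0.0904]
```

```bash
python3 -m jog '[{"x":0.004,"y":0.012,"z":-0.011,"rx":0,"ry":0,"rz":0,"grip":-1},{"x":0,"y":0,"z":0,"rx":0,"ry":0,"rz":0,"grip":-1}]'>/dev/null && python3 st.py && python3 -m jog '[{"x":0.004,"y":0.012,"z":-0.011,"rx":0,"ry":0,"rz":0,"grip":-1},{"x":0,"y":0,"z":0,"rx":0,"ry":0,"rz":0,"grip":-1}]'>/dev/null && python3 st.py && python3 -m jog '[{"x":0.004,"y":0.012,"z":-0.011,"rx":0,"ry":0,"rz":0,"grip":-1},{"x":0,"y":0,"z":0,"rx":0,"ry":0,"rz":0,"grip":-1}]'>/dev/null && python3 st.py && python3 -m jog '[{"x":0.004,"y":0.012,"z":-0.011,"rx":0,"ry":0,"rz":0,"grip":-1},{"x":0,"y":0,"z":0,"rx":0,"ry":0,"rz":0,"grip":-1}]'>/dev/null && python3 st.py && python3 -m jog '[{"x":0.004,"y":0.012,"z":-0.011,"rx":0,"ry":0,"rz":0,"grip":-1},{"x":0,"y":0,"z":0,"rx":0,"ry":0,"rz":0,"grip":-1}]'>/dev/null && python3 st.py && python3 -m jog '[{"x":0.004,"y":0.012,"z":-0.011,"rx":0,"ry":0,"rz":0,"grip":-1},{"x":0,"y":0,"z":0,"rx":0,"ry":0,"rz":0,"grip":-1}]'>/dev/null && python3 st.py
```

```text
axial mm -72.11335949931551 lateral [ 0.6031 -0.055   0.1537] angle 0.023101186238574416
f axial 0.41979911402156656 lat [-0.3653 -0.8014 -1.0418] moment [ 0.3748 -0.041  -0.0269]
axial mm -73.10530138388495 lateral [ 0.6419 -0.0748  0.145 ] angle 0.02412631644051772
f axial 1.1594670720787172 lat [ 0.1222 -0.1988 -0.1822] moment [ 0.3411 -0.0598 -0.0241]
axial mm -74.13382601920067 lateral [ 0.6279 -0.0798  0.1343] angle 0.023263635251565017
f axial 1.6791630146191896 lat [-0.7442 -0.1825 -0.4742] moment [ 0.4089 -0.0496 -0.0424]
axial mm -75.13488905668517 lateral [ 0.6512 -0.117   0.1004] angle 0.024778138275182306
f axial -0.05620441029641285 lat [ 0.0838 -0.5578 -0.604 ] moment [ 0.3909 -0.0011 -0.0636]
axial mm -75.52733864987806 lateral [ 0.6871 -0.3961 -0.2039] angle 0.09529341074390932
f axial 8.038523274667401 lat [-0.3838  0.5611  0.5002] moment [-0.8988  0.4154 -0.0455]
```

The vane contact is clear, at 8 N and about 75.5 mm. I'll hold, then verify.

```bash
python3 -m jog '[{"x":0,"y":0,"z":0,"rx":0,"ry":0,"rz":0,"grip":-1},{"x":0,"y":0,"z":0,"rx":0,"ry":0,"rz":0,"grip":-1},{"x":0,"y":0,"z":0,"rx":0,"ry":0,"rz":0,"grip":-1},{"x":0,"y":0,"z":0,"rx":0,"ry":0,"rz":0,"grip":-1}]'>/dev/null; python3 st.py;python3 - <<'E'
from h import *
s=read_camera("side"); h,d,tip=gauge(); c=s; u,v,w,h_=255,150,60,50
k=12; I=crop(c,u,v,w,h_,k,5)
P=lambda X:tuple(int(q) for q in ((proj(c,X)-[u,v]+.5)*k))
for q in (.0755,.0875): cv2.circle(I,P(tip-d*q),2,(255,255,0),-1)
cv2.imwrite("pics/c6.png",I)
E
```

```text
axial mm -75.53855538999963 lateral [ 0.7149 -0.3568 -0.1493] angle 0.08400500852983692
f axial 6.266070083107593 lat [ 0.1707 -0.4519 -0.4525] moment [-0.9287  0.3695 -0.0477]
```

View pics/c6.png

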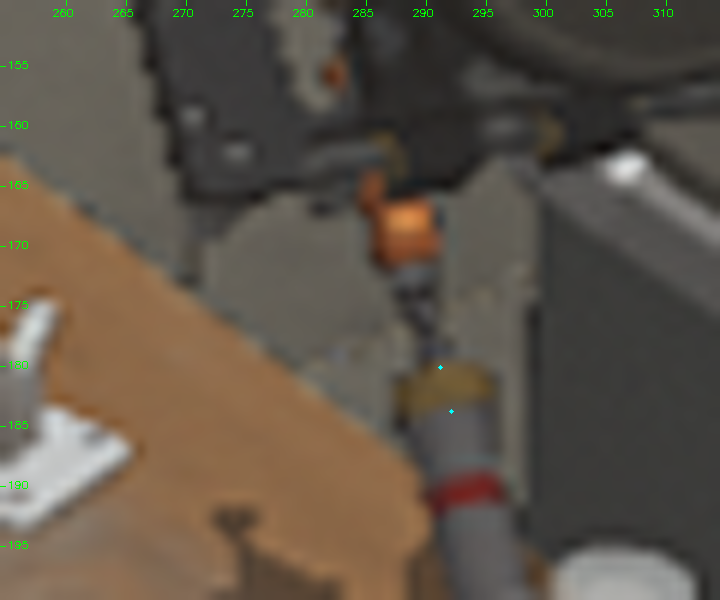

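The collar at (291.5,181.5) sits on the tube mouth, as it should. Now I'll draw the rod out along the axis.

```bash
python3 -m jog '[{"x":-0.02,"y":-0.061,"z":0.053,"rx":0,"ry":0,"rz":0,"grip":-1},{"x":-0.053,"y":-0.167,"z":0.147,"rx":0,"ry":0,"rz":0,"grip":-1},{"x":-0.053,"y":-0.167,"z":0.147,"rx":0,"ry":0,"rz":0,"grip":-1},{"x":-0.053,"y":-0.167,"z":0.147,"rx":0,"ry":0,"rz":0,"grip":-1},{"x":-0.053,"y":-0.167,"z":0.147,"rx":0,"ry":0,"rz":0,"grip":-1},{"x":-0.053,"y":-0.167,"z":0.147,"rx":0,"ry":0,"rz":0,"grip":-1},{"x":-0.053,"y":-0.167,"z":0.147,"rx":0,"ry":0,"rz":0,"grip":-1},{"x":-0.053,"y":-0.167,"z":0.147,"rx":0,"ry":0,"rz":0,"grip":-1}]'; python3 -m jog '[{"x":-0.02,"y":-0.1,"z":0.1,"rx":0,"ry":0,"rz":0,"grip":-1},{"x":0,"y":0,"z":0,"rx":0,"ry":0,"rz":0,"grip":-1}]'; python3 st.py
python3 - <<'E'
from h import *
h,d,tip=gauge(); print(h,d,tip)
dl=np.array([np.cos(np.radians(104)),np.sin(np.radians(104)),0]); delta(np.array([.40,.05,.25]),dl)
E
```

```text
clock: 14.8
position: [0.3741, 0.0679, 0.2496]
eef_rot: [180.0, 41.1, 72.6]
ft_force: [0.7, -0.6, -0.9]
gripper_width: 0.0157
grip_force: 40.0
clock: 15.05
position: [0.3732, 0.0624, 0.2553]
eef_rot: [180.0, 41.1, 72.5]
ft_force: [0.4, 0.3, -2.0]
gripper_width: 0.0157
grip_force: 40.0
axial mm 33.8828578201875 lateral [1.4247 0.216  0.7561] angle 0.039855515796615795
f axial -1.5297331638813576 lat [ 0.001  -0.861  -0.9783] moment [ 0.6322 -0.1502 -0.0085]
[0.3769 0.0743 0.2696] [ 0.231   0.7307 -0.6425] [0.4111 0.1825 0.1745]
tcp [ 0.4359 -0.094   0.231 ] [-179.9989    1.0887  104.0573] shift units [ 1.0448 -2.6061 -0.4049] rot units [ 4.0451 -0.116   3.0206]
```

```bash
python3 -m jog '[{"x":0,"y":-0.4,"z":0.3,"rx":0,"ry":0,"rz":0,"grip":-1},{"x":0.15,"y":-0.4,"z":0,"rx":0.57,"ry":-0.02,"rz":0.43,"grip":-1},{"x":0.15,"y":-0.4,"z":-0.1,"rx":0.57,"ry":-0.02,"rz":0.43,"grip":-1},{"x":0.15,"y":-0.3,"z":-0.1,"rx":0.57,"ry":-0.02,"rz":0.43,"grip":-1},{"x":0.15,"y":-0.3,"z":-0.1,"rx":0.57,"ry":-0.02,"rz":0.43,"grip":-1},{"x":0.15,"y":-0.3,"z":-0.1,"rx":0.57,"ry":-0.02,"rz":0.43,"grip":-1},{"x":0.15,"y":-0.3,"z":-0.1,"rx":0.57,"ry":-0.02,"rz":0.43,"grip":-1},{"x":0.1,"y":-0.2,"z":0,"rx":0.57,"ry":-0.02,"rz":0.43,"grip":-1}]'; python3 -m jog '[{"x":0,"y":0,"z":0,"rx":0,"ry":0,"rz":0,"grip":-1},{"x":0,"y":0,"z":0,"rx":0,"ry":0,"rz":0,"grip":-1},{"x":0,"y":0,"z":0,"rx":0,"ry":0,"rz":0,"grip":-1}]'
python3 - <<'E'
from h import *
h,d,tip=gauge(); print(h,d,tip)
dl=np.array([np.cos(np.radians(104)),np.sin(np.radians(104)),0]); delta(np.array([.40,.05,.25]),dl)
E
```

```text
clock: 16.05
position: [0.4334, -0.094, 0.2429]
eef_rot: [179.7, 1.5, 104.0]
ft_force: [0.1, 0.9, -0.9]
gripper_width: 0.0155
grip_force: 40.0
clock: 16.42
position: [0.4331, -0.0924, 0.2428]
eef_rot: [179.9, 1.7, 103.9]
ft_force: [0.5, 0.1, -0.3]
gripper_width: 0.0156
grip_force: 40.0
[ 0.4329 -0.0919  0.2618] [-0.2396  0.9708 -0.011 ] [0.3975 0.0518 0.2602]
tcp [ 0.4359 -0.094   0.231 ] [-179.9989    1.0887  104.0573] shift units [ 0.0465 -0.0254 -0.1973] rot units [0.058  0.029  0.0133]
```

Level and still. One look to confirm the collar before handing in.

Run:
```python
from h import *
t=read_camera("top"); s=read_camera("side"); h,d,tip=gauge(); im=np.zeros((500,800,3),np.uint8); x0=0
for c in (t,s):
    k=10; m=(proj(c,tip-.05*d)).astype(int); u,v=m-[20,25]; I=crop(c,u,v,40,50,k,5)
    P=lambda X:tuple(int(q) for q in ((proj(c,X)-[u,v]+.5)*k))
    for q in (0,.0755,.0875): cv2.circle(I,P(tip-d*q),2,(255,255,0),-1)
    im[:,x0:x0+400]=I; x0+=400
cv2.imwrite("pics/c7.png",im)
```

```text
(no output)
```

View pics/c7.png

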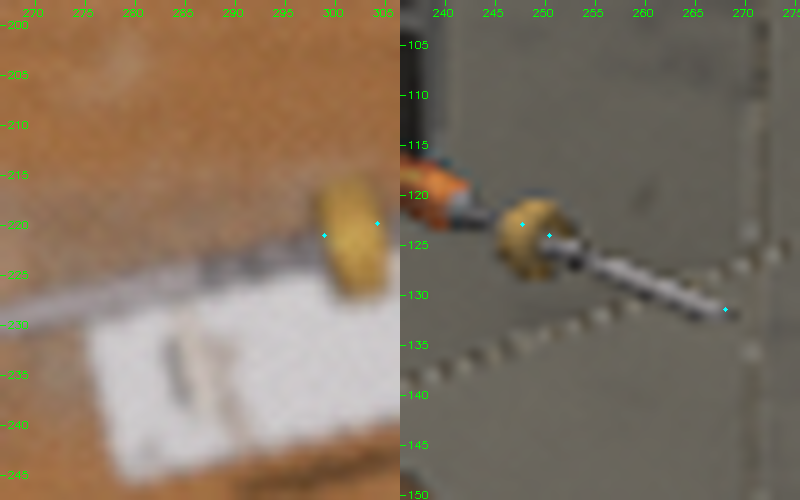

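The collar sits at top (301.5,221) and side (249,124), which matches a depth of about 75 mm. The tip is at side (268,131.5), and the gauge is held level.

```bash
python3 -c "
from plant import ticket
print(ticket.hand_in())"
```

```text
the job is handed in; nothing more can be done
None
```

I handed the job in at about 16.5 s on the clock: the rod met the vane about 75.5 mm below the tube mouth with 6–8 N and the collar on the mouth, and the gauge is now held level and still about 26 cm above the desk, clear of the pump, with the collar still showing that depth; the hand-in gave no verdict.

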